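# Sound the fired mugs for cracks

### The job

I am listening for cracks in the mugs from this firing: first lightly tap the rim of the blue-glazed mug, which is known to be sound, so that I hear a good ring, then tap the rim of the bare brown biscuit mug to compare, and last tap that brown mug's handle to hear whether its joints are good. Tap with the fingertips, so gently that neither mug is shifted from its place, tipped or picked up. Leave the white mug and all the other pots and tools where they are, and leave both mugs standing upright.

Things in the scene. Friction and masses are not known exactly. Their poses are not given: they have to be found in the camera images.
- board: plywood ware board lying fixed on the bench, 190 x 760 x 18 mm, origin at the centre of its underside; its top, on which mugs, beaker and bud vase stand, is 18 mm above the bench; its own y runs along its length
- blue_mug: Blue-glazed handled mug upright on the board, origin at the centre of its underside, z up; 90 mm tall, wall radius 46, rim radius 51, about 0.5 kg (mass, friction vary). Its loop handle stands out along its own -x to 93 mm from the axis, facing the robot within about 1 rad. A level push of about 2 to 5 N rocks or slides it; pressed down it is rigid
- brown_mug: The bare brown biscuit-fired mug under test, same shape, size and weight as the blue mug; the three mugs stand in any order along the board, about 190 mm apart
- white_mug: The white-glazed mug, same shape, to be left alone
- blue_mug_rim: rolled rim band of the blue mug, part of the mug: a ring of 51 mm outer and 43 mm inner radius, 12 mm high, origin on the mug's axis at the band's underside, 78 mm above the mug's underside; it stands 5 mm proud of the wall, so a finger held straight down beside the mug meets it first
- brown_mug_rim: rolled rim band of the brown mug, part of the mug: a ring of 51 mm outer and 43 mm inner radius, 12 mm high, origin on the mug's axis at the band's underside, 78 mm above the mug's underside
- brown_mug_handle: loop handle of the brown mug, part of the mug, a round bar 13 mm thick from 10 to 75 mm above the underside, below the rim; origin and axes are those of the mug (the handle lies along its -x)
- brown_mug_handle_back (a point): the outermost point of the brown mug's handle, 93.5 mm from the mug's axis along its -x and 45 mm above its underside
- beaker: small buff beaker without handle, 60 mm across, 75 mm tall, on one end of the board, origin at the centre of its underside
- bud_vase: green glazed bud vase, 72 mm across, 110 mm tall, on the other end of the board, origin at the centre of its underside
- jar: buff round-bellied jar, 104 mm across, 128 mm tall, on the bench behind the board, origin at the centre of its underside
- glaze_pot: blue plastic glaze pot with white lid, 76 mm across, 100 mm tall, on the bench behind the board, origin at the centre of its underside
- trim_tool: loop trimming tool with wooden handle, 175 mm long, 13 mm thick, lying on the bench between robot and board, origin under the middle of its handle, long along its own y
- rib: flat dark wooden throwing rib, 50 x 100 x 7 mm, lying on the bench between robot and board, origin at the centre of its underside
Things that resemble listed ones, but are neither listed nor needed, are in the scene too. Of the things like the blue_mug, leave any that is orange, purple or yellow; of the rest the larger one is meant.

How it is judged:
By the outcome, as a careful person would: the job done as asked, in the order asked, and still so for the second after the job is handed in, with the robot touching nothing.
It also fails if it takes over 53 s, if anything falls off the work surface, if the arm or the gripper's body presses on something with over 40 N, if the wrist force passes 120 N, or if a joint passes its speed limit or range.

### The arm

A 7-joint arm with a two-finger parallel gripper is mounted at the origin on the work surface. World frame = base frame: x ahead of the robot, y to its left, z up, the work surface at z = 0. Lengths are in m, angles in rad, forces in N, time in s.
With the tool pointing down it reaches from about 0.4 to 0.85 m from the base axis. Payload 10.4 kg.
Tool frame: the origin (TCP) lies at the very end of the fingers, on their centre line; the grasp point (between the pads) lies 19 mm behind it (manip.grip_point_offset is the distance from the TCP to the grasp point, in m); z points along the fingers, y is the line along which they close (so a half turn about z gives the same grasp; the last joint's range is limited). The gripper opens to 85 mm and grips with 20 to 120 N. Pads are 22 mm wide; open, the fingers measure 114 mm over their backs; the gripper's body (76 mm by 85 mm) begins 54 mm behind the grasp point. The pads swing forward as they close: fully open they stand 13 mm farther back than shut.
Start: joints at [-1.318, 0.332, -0.065, 1.46, 0.022, 1.35, -0.088], TCP at [0.17, 0.601, 0.231] pointing down, gripper open.
Joint ranges: [-2.6, 2.6], [-0.5, 2.12], [-1.47, 1.34], [0.16, 2.42], [-1.27, 4.41], [0.06, 2.06], [-2.6, 2.6]. Speed limits (rad/s): [2.22, 2.22, 2.79, 2.79, 3.14, 3.14, 3.14].

### API

Orientations are given as a unit quaternion [x, y, z, w].
In Python, from workcell import manip gives the robot as it stands. The module is installed in compiled form; this text tells all that it offers.
- The arm moves only by the tool step_arm, never from a script. Its argument "moves" is a list of rows, each a list of 7 numbers: the closure, from 0 (fully open) to 1 (shut), then the shift along the world's x, y, z in mm, then the turn, a rotation vector about the world's x, y, z in rad. In form: [[grip, tx, ty, tz, ax, ay, az], ...]. A call has 1 to 10 rows; each row is the pose to reach, as a shift and turn from the pose commanded when the call began; what a row does not reach only later rows make up. A row lasts 1/10 s, in which the tool goes at most 50 mm and 8.59 degrees, less where a joint would pass 70% of its speed; a pose out of reach is approached as far as the arm can. A call with a gripper value outside its range is refused whole. The fingers move at their own pace and stop on an object; "grip_force" is the grip in N (left out, the last holds). Time passes only in rows, so rows that repeat a pose let the fingers close. It gives the time, the measured TCP pose, the force, the opening and the grip force at its end, in the units of the state.
- manip.get_obs(): the state, without advancing time (a new reading comes with each control period).
- manip.camera(name): name is "side" or "top"; returns a dict with "image" (400x640x3 uint8, blue, green, red), "K" (3x3 intrinsics, pixels), "rvec" (rotation vector, rad) and "tvec" (3), from world to camera coordinates, as OpenCV has them. Camera axes: x right, y down, z forward; pixel columns grow to the right and rows downward; lengths in m; the calibration is good to about 2 mm. A picture is of the moment at which its call begins. There is no depth.
- manip.hand_in(): hands the job in; it is judged then, once.
The state is a dict: "clock": time; "joint_pos": joint angles; "joint_velocities": joint speeds; "tau": joint torques, N m; "position": TCP position; "ee_rot": TCP orientation; "ft_force": force on the tool from outside, world axes, zero at the start; "torque": the same for the moment, N m; "grip_width": opening from 0.0 (shut) to 1.0 (fully open); "grasp_force": force on a finger pad.
Only numpy, scipy, OpenCV 4.12 (cv2) and the standard library are available. Lean on these libraries where they do the work, as an engineer would, in place of code of your own. Each camera call takes 0.05 s, during which the arm holds its last target. There are 200 camera calls.

## Working session

There is one attempt and no reset: what is moved stays moved. The work goes in short steps, Python scripts to look and compute and a tool call to move; the robot and the scene stay as the last step left them, time stands still between calls to the robot, and variables do not carry over. Pictures are saved under pics/ and viewed, at most 10 in all, crops included, and the job is handed in when it is done.

Besides the shell and the picture viewer there is one more tool, called as a command line: name --pt "numbers of a row" for each row, then --argument value for the rest. step_arm: Moves the arm, as the interface text tells. Its arguments: {"type":"object","properties":{"moves":{"type":"array","items":{"type":"array","items":{"type":"number"}}},"grip_force":{"type":"number"}},"required":["moves"]}

```bash
mkdir -p pics; python3 - <<'E'
from workcell import manip
import cv2
for n in("top","side"):
    c=manip.camera(n); cv2.imwrite(f"pics/{n}0.png",c["image"]); print(n,c["K"].tolist(),c["rvec"],c["tvec"])
o=manip.get_obs(); print(o)
E
```

```text
top [[432.1959206082635, 0.0, 319.81581879793526], [0.0, 432.1959206082635, 198.74404563339314], [0.0, 0.0, 1.0]] [ 2.21116113 -2.16829416  0.08381502] [8.84133478e-04 4.91911356e-01 1.23373811e+00]
side [[446.4081427036726, 0.0, 320.37856609426495], [0.0, 446.4081427036726, 203.48147033823156], [0.0, 0.0, 1.0]] [ 2.0364366  -0.71242315  0.41686393] [-0.38741313  0.24965418  0.93790706]
{'clock': 0.1, 'joint_pos': array([-1.31757867,  0.3327531 , -0.06469059,  1.4608608 ,  0.0216302 ,
        1.34988017, -0.08850351]), 'joint_velocities': array([ 0.00107465, -0.00018858, -0.00117179, -0.00285635, -0.00085756,
       -0.00089526, -0.00185384]), 'tau': array([ 2.00682211e-03, -6.26741052e+01,  4.95231897e-02, -3.92430246e+01,
        1.63453014e-02,  6.89198409e-03,  3.49008826e-05]), 'position': array([0.17013673, 0.60105564, 0.23062852]), 'ee_rot': array([ 1.37465375e-01,  9.90506389e-01, -6.01356706e-04, -3.92740417e-05]), 'ft_force': array([-0.14931267,  0.30405327,  0.22364318]), 'torque': array([-0.05150503, -0.02096901,  0.0121285 ]), 'grasp_force': 0.0, 'grip_width': 1.0026243874285354}
```

View pics/top0.png

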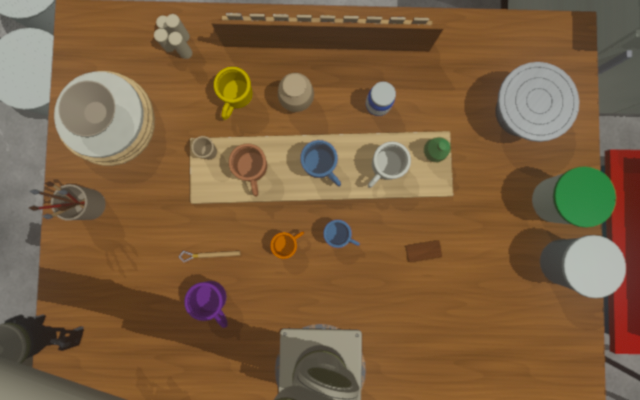

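View pics/side0.png

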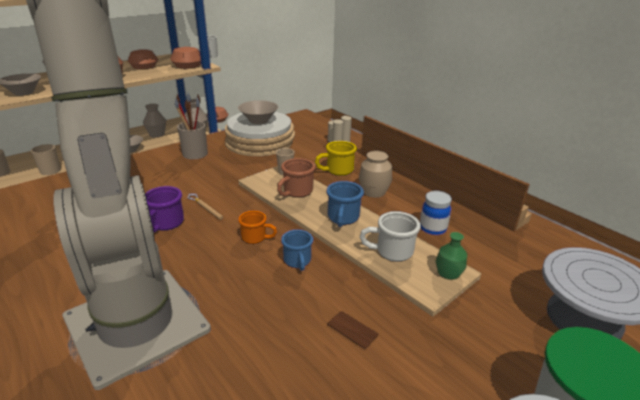

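The top view shows the brown mug at about (248,163), the large blue mug at (320,158) and the white one at (391,160). The small blue decoy is at (338,234). The handles point down the image, toward the robot.

```bash
cat > h.py <<'E'
import cv2,numpy as np
from scipy.optimize import least_squares
def ray(c,uv,z):
    R=cv2.Rodrigues(c["rvec"])[0]; C=-R.T@np.ravel(c["tvec"])
    n=cv2.undistortPoints(np.float64(uv).reshape(-1,1,2),c["K"],None)[:,0]
    d=np.c_[n,np.ones(len(n))]@R
    return C+d*((z-C[2])/d[:,2])[:,None]
def proj(c,P): return cv2.projectPoints(np.float64(P).reshape(-1,1,3),c["rvec"],c["tvec"],c["K"],None)[0][:,0]
E
python3 - <<'E'
from workcell import manip
from h import *
c=manip.camera("top");s=manip.camera("side");im=c["image"];hsv=cv2.cvtColor(im,cv2.COLOR_BGR2HSV)
for n,(u,v) in {"brown":(248,163),"blue":(320,158)}.items():
    print(n,"hsv",hsv[v,u],hsv[v+25,u-40 if n=="brown" else u-40])
    lo,hi=((0,75,30),(10,255,255)) if n=="brown" else ((95,60,30),(125,255,255))
    m=cv2.inRange(hsv,lo,hi); w=np.zeros_like(m); w[v-32:v+40,u-34:u+34]=m[v-32:v+40,u-34:u+34]
    k=max(cv2.findContours(w,0,1)[0],key=cv2.contourArea)
    full=cv2.drawContours(np.zeros_like(m),[k],-1,255,-1)
    op=cv2.morphologyEx(full,cv2.MORPH_OPEN,cv2.getStructuringElement(2,(19,19)))
    k2=max(cv2.findContours(op,0,1)[0],key=cv2.contourArea)
    P=ray(c,k2[:,0],.108)[:,:2]
    f=least_squares(lambda q:np.hypot(*(P-q[:2]).T)-q[2],[*P.mean(0),.05],loss="soft_l1",f_scale=.002)
    cx=f.x; A=ray(c,k[:,0],.063)[:,:2]; d=A-cx[:2]; r=np.hypot(*d.T); far=r>.8*r.max()
    h=d[far].mean(0); print(n,"centre",cx.round(4),"rms",np.sqrt(np.mean(f.fun**2)).round(4),"handle r",r.max().round(4),"dir",np.degrees(np.arctan2(h[1],h[0])).round(1))
    rim=[[cx[0]+.051*np.cos(t),cx[1]+.051*np.sin(t),.108] for t in np.linspace(0,6.28,40)]
    hb=[*(cx[:2]+.0935*h/np.hypot(*h)),.063]
    for cam in(c,s):
        for p in proj(cam,rim+[hb]): cv2.circle(cam["image"],tuple(int(round(x*16)) for x in p),8,(0,255,0),-1,shift=4)
a=cv2.resize(c["image"][110:220,180:420],None,fx=3,fy=3); b=cv2.resize(s["image"][140:260,240:440],None,fx=2,fy=2)
cv2.imwrite("pics/ov.png",np.vstack([a[:330,:720],cv2.copyMakeBorder(b,0,0,0,320,0)]))
E
```

```text
brown hsv [ 12 138 150] [ 20  97 182]Traceback (most recent call last):
  File "<stdin>", line 8, in <module>
ValueError: max() iterable argument is empty
```

```bash
cat > m.py <<'E'
from workcell import manip
from h import *
c=manip.camera("top");s=manip.camera("side");im=c["image"];hsv=cv2.cvtColor(im,cv2.COLOR_BGR2HSV)
for n,(u,v) in {"brown":(248,163),"blue":(320,158)}.items():
    lo,hi=((0,105,30),(15,255,255)) if n=="brown" else ((95,60,30),(125,255,255))
    m=cv2.inRange(hsv,lo,hi); w=np.zeros_like(m); w[v-32:v+36,u-34:u+34]=m[v-32:v+36,u-34:u+34]
    k=max(cv2.findContours(w,0,1)[0],key=cv2.contourArea)
    full=cv2.drawContours(np.zeros_like(m),[k],-1,255,-1)
    op=cv2.morphologyEx(full,cv2.MORPH_OPEN,cv2.getStructuringElement(2,(19,19)))
    k2=max(cv2.findContours(op,0,1)[0],key=cv2.contourArea)
    P=ray(c,k2[:,0],.108)[:,:2]
    f=least_squares(lambda q:np.hypot(*(P-q[:2]).T)-q[2],[*P.mean(0),.05],loss="soft_l1",f_scale=.002)
    cx=f.x; A=ray(c,k[:,0],.063)[:,:2]; d=A-cx[:2]; r=np.hypot(*d.T); far=r>.8*r.max()
    h=d[far].mean(0); print(n,"centre",cx.round(4),"rms",np.sqrt(np.mean(f.fun**2)).round(4),"handle r",r.max().round(4),"dir",np.degrees(np.arctan2(h[1],h[0])).round(1))
    rim=[[cx[0]+.051*np.cos(t),cx[1]+.051*np.sin(t),.108] for t in np.linspace(0,6.28,40)]
    hb=[*(cx[:2]+.0935*h/np.hypot(*h)),.063]
    for cam in(c,s):
        for p in proj(cam,rim+[hb]): cv2.circle(cam["image"],tuple(int(round(x*16)) for x in p),8,(0,255,0),-1,shift=4)
a=cv2.resize(c["image"][110:220,180:420],None,fx=3,fy=3); b=cv2.resize(s["image"][140:260,240:440],None,fx=2,fy=2)
cv2.imwrite("pics/ov.png",np.vstack([a[:330,:720],cv2.copyMakeBorder(b,0,0,0,320,0)]))
E
python3 m.py
```

```text
brown centre [0.5804 0.2081 0.0503] rms 0.0018 handle r 0.0876 dir -168.2
blue centre [0.5949 0.0166 0.0474] rms 0.0008 handle r 0.0867 dir -137.3
```

View pics/ov.png

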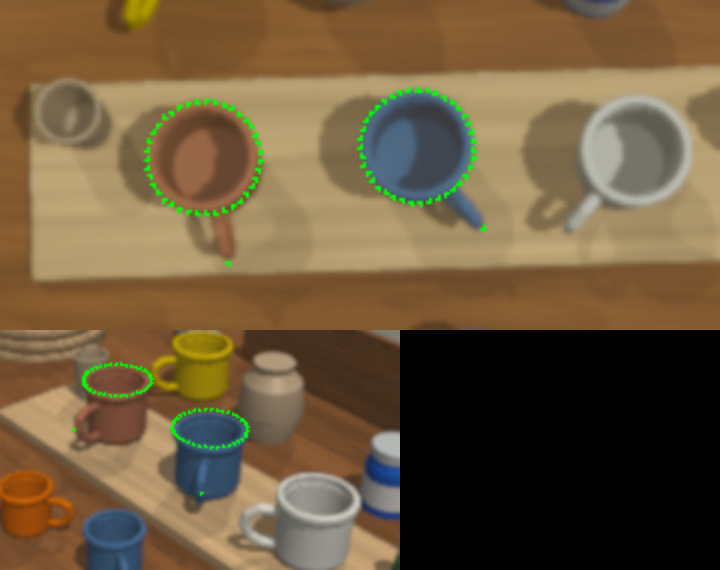

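The overlay fits both rims to within about 2 mm, and the handle points lie on the handles. The brown mug's centre is (0.580, 0.208) with its handle at -168°, and the blue mug's is (0.595, 0.017). I'll shut the fingers and tap downward on the facing side of each rim.

step_arm --pt "1 425 -537 0 0 0 0" --pt "1 425 -537 0 0 0 0" --pt "1 425 -537 0 0 0 0" --pt "1 425 -537 0 0 0 0" --pt "1 425 -537 0 0 0 0" --pt "1 425 -537 0 0 0 0" --pt "1 425 -537 0 0 0 0" --pt "1 425 -537 0 0 0 0" --pt "1 425 -537 0 0 0 0" --pt "1 425 -537 0 0 0 0"

```text
clock: 1.3
position: [0.4814, 0.2075, 0.2317]
ee_rot: [0.137, 0.991, 0.0, 0.0]
ft_force: [0.2, 1.8, 0.1]
grip_width: -0.003
grasp_force: 0.0
```

step_arm --pt "1 30 -39 -10 0 0 0" --pt "1 60 -78 -20 0 0 0" --pt "1 90 -117 -40 0 0 0" --pt "1 105 -136 -70 0 0 0" --pt "1 105 -136 -100 0 0 0" --pt "1 105 -136 -105 0 0 0" --pt "1 105 -136 -105 0 0 0" --pt "1 105 -136 -105 0 0 0"

```text
clock: 2.1
position: [0.5861, 0.0744, 0.128]
ee_rot: [0.137, 0.991, 0.001, 0.001]
ft_force: [0.0, 0.7, 0.1]
grip_width: -0.001
grasp_force: 0.0
```

step_arm --pt "1 9 -10 0 0 0 0" --pt "1 9 -10 -8 0 0 0" --pt "1 9 -10 -13 0 0 0" --pt "1 9 -10 -15 0 0 0" --pt "1 9 -10 -15 0 0 0" --pt "1 9 -10 -15 0 0 0"

```text
clock: 2.7
position: [0.5944, 0.0635, 0.1113]
ee_rot: [0.137, 0.991, 0.0, -0.0]
ft_force: [-0.1, -0.2, 0.4]
grip_width: 0.001
grasp_force: 0.0
```

```bash
python3 - <<'E'
from workcell import manip
import cv2,numpy as np
o=manip.get_obs();print(o["position"].round(4),o["ft_force"].round(2))
a=manip.camera("top")["image"][110:220,180:420];b=manip.camera("side")["image"][100:300,220:460]
cv2.imwrite("pics/c1.png",np.hstack([cv2.resize(a,(400,183)),]) if 0 else np.vstack([cv2.resize(a,(480,220)),cv2.resize(b,(480,360))]))
E
```

```text
[0.5944 0.0635 0.1113] [-0.11 -0.21  0.36]
```

View pics/c1.png

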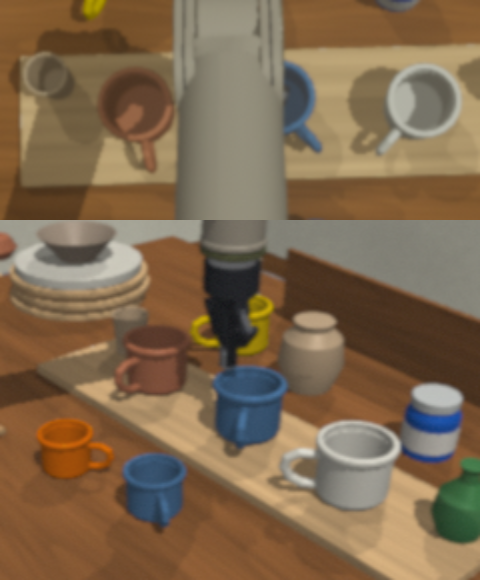

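The side view shows the fingertips just above the blue rim's left side, at crop position (230,365). I'll go down in 1 mm steps.

step_arm --pt "1 0 0 -1 0 0 0" --pt "1 0 0 -2 0 0 0" --pt "1 0 0 -2 0 0 0"

```text
clock: 3.1
position: [0.5944, 0.0634, 0.1092]
ee_rot: [0.137, 0.991, 0.0, -0.0]
ft_force: [-0.4, 0.3, -1.5]
grip_width: -0.003
grasp_force: 0.0
```

step_arm --pt "1 0 0 -1 0 0 0" --pt "1 0 0 -1 0 0 0"

```text
clock: 3.3
position: [0.5945, 0.0633, 0.1083]
ee_rot: [0.137, 0.991, 0.0, 0.0]
ft_force: [-0.2, 0.2, 1.0]
grip_width: 0.003
grasp_force: 0.0
```

step_arm --pt "1 0 0 -0.5 0 0 0" --pt "1 0 0 -0.5 0 0 0"

```text
clock: 3.5
position: [0.5945, 0.0633, 0.1082]
ee_rot: [0.137, 0.991, 0.0, 0.0]
ft_force: [-1.2, 0.6, 4.6]
grip_width: -0.001
grasp_force: 2.1
```

The blue rim is tapped at 4.6 N. Next I lift and move to the brown rim.

step_arm --pt "1 0 0 10 0 0 0" --pt "1 0 0 25 0 0 0" --pt "1 -5 32 30 0 0 0" --pt "1 -10 65 30 0 0 0" --pt "1 -14 98 25 0 0 0" --pt "1 -14 98 15 0 0 0" --pt "1 -14 98 6 0 0 0" --pt "1 -14 98 4 0 0 0" --pt "1 -14 98 4 0 0 0" --pt "1 -14 98 4 0 0 0"

```text
clock: 4.5
position: [0.581, 0.1603, 0.1123]
ee_rot: [0.138, 0.99, 0.0, 0.0]
ft_force: [0.4, -0.7, 0.2]
grip_width: 0.002
grasp_force: 0.0
```

```bash
python3 - <<'E'
from workcell import manip
import cv2,numpy as np
o=manip.get_obs();print(o["position"].round(4),o["ft_force"].round(2))
a=manip.camera("top")["image"][110:220,180:420];b=manip.camera("side")["image"][100:300,220:460]
cv2.imwrite("pics/c2.png",np.vstack([cv2.resize(a,(480,220)),cv2.resize(b,(480,360))]))
E
```

```text
[0.581  0.1603 0.1123] [ 0.45 -0.66  0.24]
```

View pics/c2.png

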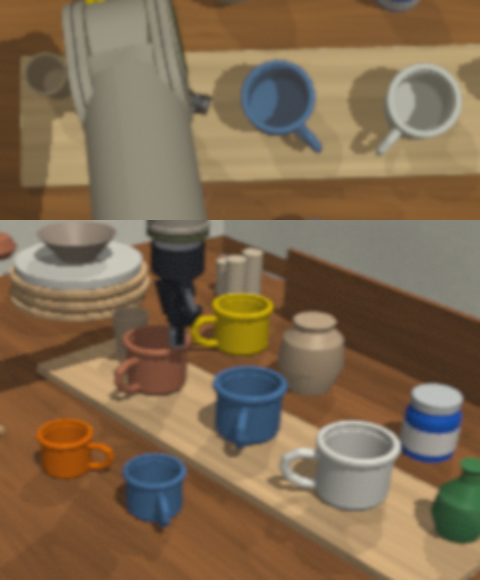

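The fingertips are above the right-hand side of the brown rim, at crop position (178,343). The blue mug stands where it was.

step_arm --pt "1 0 0 -1 0 0 0" --pt "1 0 0 -2 0 0 0" --pt "1 0 0 -3 0 0 0" --pt "1 0 0 -3 0 0 0"

```text
clock: 5.0
position: [0.5804, 0.1613, 0.1086]
ee_rot: [0.137, 0.991, -0.0, -0.0]
ft_force: [0.9, -0.5, 0.5]
grip_width: 0.003
grasp_force: 0.0
```

step_arm --pt "1 0 0 -1 0 0 0" --pt "1 0 0 -1 0 0 0"

```text
clock: 5.2
position: [0.5806, 0.1614, 0.1082]
ee_rot: [0.137, 0.991, 0.0, 0.0]
ft_force: [-1.0, -0.5, 4.6]
grip_width: -0.003
grasp_force: 1.8
```

The brown rim is tapped at 4.6 N. Next I lift, turn the tool in line with the handle and hover over it.

step_arm --pt "1 0 0 12 0 0 0" --pt "1 0 0 28 0 0 0" --pt "1 -20 10 30 0 0 0.12" --pt "1 -45 22 30 0 0 0.24" --pt "1 -68 33 30 0 0 0.36" --pt "1 -68 33 30 0 0 0.48" --pt "1 -68 33 20 0 0 0.48" --pt "1 -68 33 10 0 0 0.48" --pt "1 -68 33 8 0 0 0.48" --pt "1 -68 33 8 0 0 0.48"

```text
clock: 6.2
position: [0.5124, 0.1937, 0.1149]
ee_rot: [-0.101, 0.995, -0.0, -0.001]
ft_force: [0.2, 0.3, 0.2]
grip_width: 0.002
grasp_force: 0.0
```

```bash
python3 - <<'E'
from workcell import manip
import cv2,numpy as np
o=manip.get_obs();print(o["position"].round(4),o["ft_force"].round(2),o["ee_rot"].round(3))
b=manip.camera("side")["image"][130:250,250:400]
cv2.imwrite("pics/c3.png",cv2.resize(b,(600,480)))
E
```

```text
[0.5124 0.1937 0.1149] [0.17 0.32 0.16] [-0.101  0.995 -0.    -0.001]
```

View pics/c3.png

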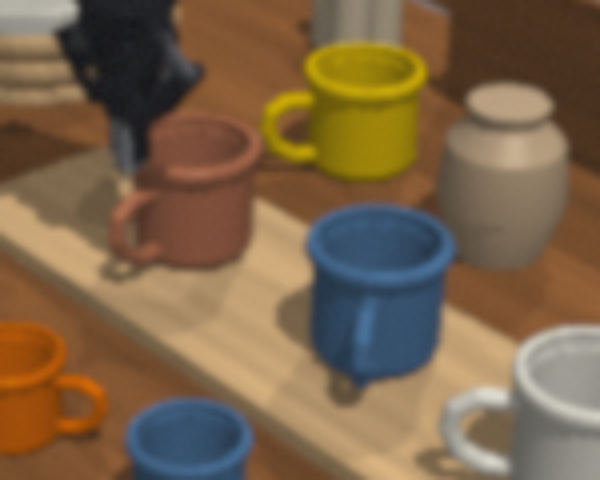

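The fingertips, at about (125,180) in the crop, hang above the handle's top bar and clear of the rim.

step_arm --pt "1 0 0 -6 0 0 0" --pt "1 0 0 -12 0 0 0" --pt "1 0 0 -17 0 0 0" --pt "1 0 0 -19 0 0 0" --pt "1 0 0 -19 0 0 0"

```text
clock: 6.75
position: [0.5122, 0.1943, 0.0964]
ee_rot: [-0.102, 0.995, -0.0, -0.0]
ft_force: [-0.4, -0.0, 0.5]
grip_width: -0.002
grasp_force: 0.0
```

step_arm --pt "1 0 0 -1 0 0 0" --pt "1 0 0 -1 0 0 0"

```text
clock: 6.95
position: [0.5126, 0.1944, 0.0959]
ee_rot: [-0.102, 0.995, 0.0, 0.0]
ft_force: [-0.7, 0.4, -0.4]
grip_width: -0.002
grasp_force: 0.0
```

step_arm --pt "1 0 0 -0.7 0 0 0" --pt "1 0 0 -0.7 0 0 0"

```text
clock: 7.15
position: [0.5125, 0.1944, 0.0952]
ee_rot: [-0.102, 0.995, 0.0, 0.0]
ft_force: [-0.7, 0.3, 0.2]
grip_width: -0.0
grasp_force: 0.0
```

step_arm --pt "1 0 0 -1 0 0 0" --pt "1 0 0 -1 0 0 0"

```text
clock: 7.35
position: [0.5124, 0.1943, 0.094]
ee_rot: [-0.102, 0.995, 0.0, -0.0]
ft_force: [-0.8, -0.6, 0.3]
grip_width: 0.0
grasp_force: 0.0
```

step_arm --pt "1 0 0 -0.7 0 0 0" --pt "1 0 0 -0.7 0 0 0"

```text
clock: 7.55
position: [0.5124, 0.1943, 0.0933]
ee_rot: [-0.102, 0.995, 0.0, -0.0]
ft_force: [-0.3, 0.2, 0.5]
grip_width: 0.001
grasp_force: 0.0
```

step_arm --pt "1 0 0 -0.5 0 0 0" --pt "1 0 0 -0.5 0 0 0"

```text
clock: 7.75
position: [0.5124, 0.1943, 0.0929]
ee_rot: [-0.102, 0.995, 0.0, -0.0]
ft_force: [-0.4, 0.3, -0.3]
grip_width: 0.001
grasp_force: 0.0
```

step_arm --pt "1 0 0 -0.5 0 0 0" --pt "1 0 0 -0.5 0 0 0"

```text
clock: 7.95
position: [0.5125, 0.1943, 0.0925]
ee_rot: [-0.102, 0.995, 0.0, 0.0]
ft_force: [-0.1, 0.8, 1.8]
grip_width: 0.001
grasp_force: 0.6
```

Light contact on the handle. I'll press a hair more so it is clearly a tap, then lift off.

step_arm --pt "1 0 0 -0.2 0 0 0"

```text
clock: 8.05
position: [0.5126, 0.1944, 0.0925]
ee_rot: [-0.102, 0.995, 0.0, 0.0]
ft_force: [-1.4, -1.3, 4.5]
grip_width: 0.001
grasp_force: 2.0
```

step_arm --pt "1 0 0 5 0 0 0" --pt "1 0 0 20 0 0 0" --pt "1 0 0 60 0 0 0" --pt "1 0 0 100 0 0 0" --pt "1 -30 0 140 0 0 0" --pt "1 -60 0 140 0 0 0" --pt "1 -90 40 140 0 0 0" --pt "1 -120 80 140 0 0 0" --pt "1 -130 120 140 0 0 0" --pt "1 -130 160 140 0 0 0"

```text
clock: 9.05
position: [0.3807, 0.3563, 0.2332]
ee_rot: [-0.103, 0.995, 0.001, 0.0]
ft_force: [1.3, 0.1, -0.4]
grip_width: -0.005
grasp_force: 0.0
```

step_arm --pt "1 -20 40 0 0 0 0" --pt "1 -40 80 0 0 0 0" --pt "1 -60 100 0 0 0 0" --pt "1 -60 100 0 0 0 0" --pt "1 -60 100 0 0 0 0"

```text
clock: 9.55
position: [0.3223, 0.4544, 0.2322]
ee_rot: [-0.102, 0.995, -0.0, 0.0]
ft_force: [0.6, -0.7, -0.4]
grip_width: 0.002
grasp_force: 0.0
```

```bash
sed -i 's#pics/ov.png#pics/ov2.png#' m.py; python3 m.py
```

```text
brown centre [0.5803 0.2084 0.0505] rms 0.0018 handle r 0.0876 dir -167.9
blue centre [0.5948 0.0167 0.0473] rms 0.0008 handle r 0.0866 dir -136.8
```

View pics/ov2.png

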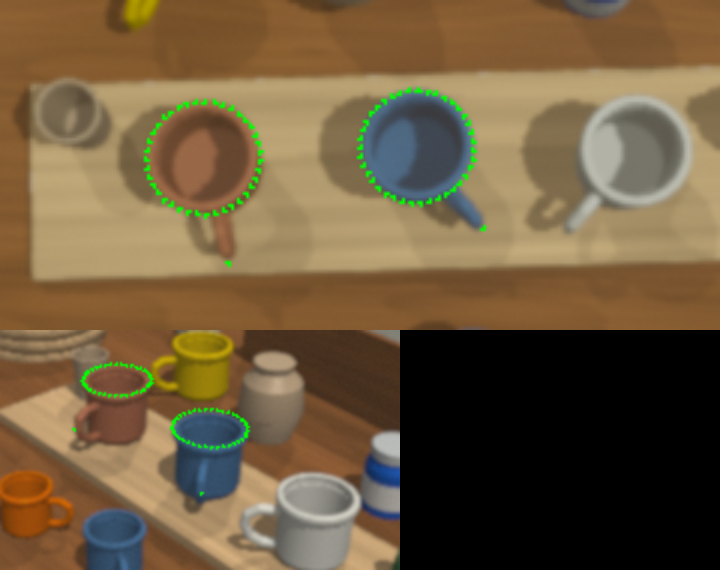

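Both mugs stand upright within 0.3 mm of where they were, and the arm is clear of everything.

```bash
python3 -c "
from workcell import manip
print(manip.hand_in())"
```

```text
the job is handed in; nothing more can be done
None
```

I tapped the blue mug's rim, then the brown mug's rim, then the brown mug's handle, each at about 4.5 N; both mugs stayed upright and in place, and the job is handed in.

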